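# Slide the vial tray round the bench clutter and latch it in the sampler dock

### The arm

A 6-joint arm with a two-finger parallel gripper is mounted at the origin on a cart in front of the work surface, level with it; the furniture and walls round the work are solid. World frame = base frame: x ahead of the robot, y to its left, z up, the work surface at z = 0. Lengths are in m, angles in rad, forces in N, time in s.
With the tool pointing down it reaches from about 0.15 to 0.775 m from the base axis. Payload 6.1 kg.
Tool frame: the origin (TCP) lies on the mounting face of the last link; the fingertips stand 173 mm ahead of it and the grasp point (between the pads) lies 155 mm ahead of it (bot.nose_length is the distance from the TCP to the fingertips, in m); z points along the fingers, y is the line along which they close (so a half turn about z gives the same grasp; the last joint's range is limited). The gripper opens to 85 mm and grips with 20 to 120 N. Pads are 22 mm wide; open, the fingers measure 114 mm over their backs; the gripper's body (76 mm by 85 mm) begins 54 mm behind the grasp point. The pads swing forward as they close: fully open they stand 13 mm farther back than shut.
Start: joints at [0, 0.126, -0.04, 1.405, 0, 1.571], TCP at [0.525, 0, 0.405] pointing down, gripper open.
Joint ranges: [-2.72, 2.72], [-0.95, 1.95], [-1.27, 1.35], [-1.78, 2.02], [-1.46, 1.47], [-3.14, 3.14]. Speed limits (rad/s): [2.39, 2.39, 3.01, 3.14, 3.14, 3.14].

### API

Orientations are given as a 3x3 rotation matrix whose columns are the frame's x, y, z axes.
In Python, from rig import sensors, vision, bot gives the robot as it stands.
- The arm moves only by the tool move_arm, never from a script. Its argument "rows" is text: rows parted by semicolons, each of 7 numbers parted by spaces: the turn, a rotation vector about the tool's x, y, z in rad, then the shift along the tool's x, y, z in m, then the opening, from 0 (shut) to 1 (fully open). A call has 1 to 8 rows; each row is the pose to reach, as a shift and turn from the pose commanded when the call began, along the tool's axes at that moment; what a row does not reach only later rows make up. A row lasts 1/12 s, in which the tool goes at most 41.7 mm and 7.16 degrees, less where a joint would pass 70% of its speed; a pose out of reach is approached as far as the arm can. A call with a gripper value outside its range is refused whole. The fingers move at their own pace and stop on an object; "newtons" is the grip in N (left out, the last holds). Time passes only in rows, so rows that repeat a pose let the fingers close. It gives the time, the measured TCP pose, the force, the opening and the grip force at its end, in the units of the state.
- sensors.observe(): the state, without advancing time (a new reading comes with each control period).
- vision.snapshot(name): name is "scene" or "side" or "wrist"; returns a dict with "image" (400x640x3 uint8, red, green, blue), "vfov" (degrees; the focal length in pixels is half the picture's height over the tangent of half this angle, whatever the lens; pixels are square), "cx", "cy" (the principal point, pixels), "rvec" (rotation vector, rad) and "tvec" (3), from world to camera coordinates, as OpenCV has them; the wrist camera has in their place "hand_eye" (4x4, takes a point from camera to tool coordinates, whose origin is the TCP and whose axes are the flange's). Camera axes: x right, y down, z forward; pixel columns grow to the right and rows downward; lengths in m; the calibration is good to about 2 mm. A picture is of the moment at which its call begins: read the wrist's pose just before it. There is no depth.
- bot.finish_job(): hands the job in; it is judged then, once.
The state is a dict: "t": time; "joint_pos": joint angles; "dq": joint speeds; "joint_efforts": joint torques, N m; "tcp_pos": TCP position; "tool_rot": TCP orientation; "wrist_force": force on the tool from outside, world axes, zero at the start; "moment": the same for the moment, N m; "gripper_width": finger opening in m; "grip_force": force on a finger pad.
Only numpy, scipy, OpenCV 4.12 (cv2) and the standard library are available. Lean on these libraries where they do the work, as an engineer would, in place of code of your own. Each camera call takes 0.05 s, during which the arm holds its last target. There are 200 camera calls.

### The job

Slide the tray of vials along the bench into the mouth of the sampler's dock, going round the pipette-tip box, the foam block and the slide box without touching any of them. Then press it gently home against the dock's sprung buffer, without forcing it, until the side catch springs into the tray's notch and holds it there, and let go. Push the tray by its sides only: keep it flat on the bench and keep your fingers off the vials.

Things in the scene. Friction and masses are not known exactly. Their poses are not given: they have to be found in the camera images.
- tray: aluminium vial tray, loose on the bench, 92 (x) x 126 (y) x 28 mm high, about 0.3 kg, slides at about 2 N; too wide to grip. Origin: centre of its underside. Ends flat, corners rounded to 6 mm. Each long side has two upright notches, 16 mm long, 6 mm deep, starting 14 mm from either end, so either end may go in first. Must never be pushed with more than 18 N
- vials: 18 small amber vials with black caps, fixed in the tray's holes, standing 14.5 mm above its top (to 42.5 mm above the bench). Same origin and axes as the tray
- dock: docking bay fixed to the bench: two aluminium rails, 26 mm high, 10 mm thick, 95 mm apart inside (1.5 mm play each side of the tray), straight from y = 0 to 200 mm, then a white head 60 mm high. Origin: on the bench, midway between the rails at their outer end; +y leads into the bay. The tray goes in lengthwise and is home with its origin at y = 42 to 68 mm, as the end stop is clamped
- mouth (a point): start of the straight rails, 13 mm above the dock's origin, with the dock's axes. In front of it (toward -y) the rails flare outward for 38 mm, to 122 mm between their tips
- buffer (a joint): sprung plate (60 mm wide, 4 to 22 mm high) at the inner end of the bay, on a steel carriage clamped at an unknown, unreported place within 24 mm along the rails: find it by feel. Value: m pressed in, 0 free to 0.008 bottomed. 2.2 N per mm; the tray must press it 3.5 to 5 mm in for the catch to drop in: 9 to 12 N on the tray with friction; 13 N is ample
- catch (a joint): spring catch on the same carriage; its 8 mm roller reaches through the slot of the +x rail. Value: m pushed back: 0 out, 0.003 to 0.005 while it rides on the tray's side (from 14 mm before the buffer, up to 9 N for a moment), under 0.0015 once in the tray's notch. It then holds the tray, with the buffer still 3 to 4.5 mm pressed in
- tip_box: pipette-tip box with a clear lid, 74 x 118 x 58 mm (x, y, z), stands fixed. Origin: centre of its underside. Must not be touched
- eps_block: grey-white foam block, 68 x 121 x 46 mm (x, y, z), stands fixed. Origin: centre of its underside. Must not be touched
- slide_box: dark blue flat slide box, 73 x 168 x 37 mm (x, y, z), stands fixed. Origin: centre of its underside. Must not be touched
Not all that is in view belongs to the job. What is shaped like the tray but green is not meant.

How it is judged:
By the outcome, as a careful person would: the job done as asked, in the order asked, and still so for the second after the job is handed in, with the robot touching nothing.
It also fails if it takes over 72 s, if anything falls off the work surface, if the arm or the gripper's body presses on something with over 40 N, if the wrist force passes 120 N, or if a joint passes its speed limit or range.

## Working session

There is one attempt and no reset: what is moved stays moved. The work goes in short steps, Python scripts to look and compute and a tool call to move; the robot and the scene stay as the last step left them, time stands still between calls to the robot, and variables do not carry over. Pictures are saved under pics/ and viewed, at most 12 in all, crops included, and the job is handed in when it is done.

Besides the shell and the picture viewer there is one more tool, called after "Emit:" in YAML: its name, and indented under it one key for each argument. move_arm: Moves the arm, as the interface text tells. Its arguments: {"type":"object","properties":{"rows":{"type":"string"},"newtons":{"type":"number"}},"required":["rows"]}

```bash
mkdir -p pics; ls; cat > h.py <<'E'
import numpy as np, cv2
from rig import sensors, vision, bot
def cam(s):
    f=200/np.tan(np.radians(s["vfov"])/2)
    K=np.array([[f,0,s["cx"]],[0,f,s["cy"]],[0,0,1]])
    if "rvec" in s:
        R=cv2.Rodrigues(np.array(s["rvec"],float))[0]; t=np.array(s["tvec"],float).ravel()
        return K,R.T,-R.T@t
    st=sensors.observe(); T=np.array(s["hand_eye"]); Rt=np.array(st["tool_rot"]).reshape(3,3)
    return K,Rt@T[:3,:3],Rt@T[:3,3]+np.array(st["tcp_pos"])
def ray(c,uv,z):
    K,R,o=c; uv=np.atleast_2d(uv).astype(float)
    d=(R@np.linalg.inv(K)@np.c_[uv,np.ones(len(uv))].T).T
    return o+d*((z-o[2])/d[:,2])[:,None]
def proj(c,P):
    K,R,o=c; p=(K@R.T@(np.atleast_2d(P)-o).T).T
    return p[:,:2]/p[:,2:]
E
python3 - <<'E'
from h import *
st=sensors.observe(); print({k:np.round(v,3).tolist() for k,v in st.items()}, bot.nose_length)
a=[]
import pickle
d={}
for n in("scene","side","wrist"):
    s=vision.snapshot(n); d[n]=(s["image"],cam(s)); print(n,s["vfov"],np.round(cam(s)[2],3),s.get("hand_eye"))
    cv2.imwrite(f"pics/{n}0.png",s["image"][:,:,::-1])
pickle.dump(d,open("d0.pkl","wb"))
E
```

```text
pics
{'t': 0.0, 'joint_pos': [-0.0, 0.126, -0.041, 1.405, 0.0, 1.571], 'dq': [-0.0, -0.001, 0.001, 0.001, -0.0, -0.0], 'joint_efforts': [-0.002, -43.592, 35.292, 0.017, -0.0, -0.0], 'tcp_pos': [0.525, -0.0, 0.404], 'tool_rot': [[0.0, 1.0, -0.002], [1.0, -0.0, 0.0], [0.0, -0.002, -1.0]], 'wrist_force': [0.29, -1.106, 0.031], 'moment': [0.01, -0.017, -0.056], 'grip_force': 0.0, 'gripper_width': 0.086} 0.1734
scene 54.530884930774135 [0.148 0.679 0.424] None
side 52.425649086430184 [-0.028  0.86   0.522] None
wrist 66.95464437538622 [0.525 0.076 0.374] [[-1.23254208e-04 -9.53781088e-01 -3.00502282e-01  7.62375885e-02]
 [ 9.99999992e-01 -1.16285372e-04 -4.10759560e-05 -1.58410000e-05]
 [ 4.23345050e-06 -3.00502284e-01  9.53781095e-01  3.04595256e-02]
 [ 0.00000000e+00  0.00000000e+00  0.00000000e+00  1.00000000e+00]]
```

View pics/scene0.png

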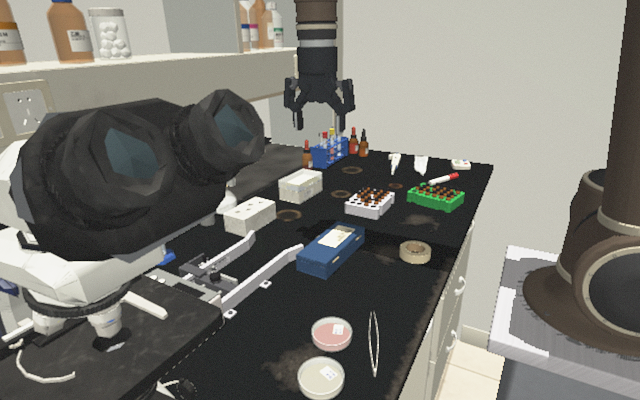

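View pics/side0.png

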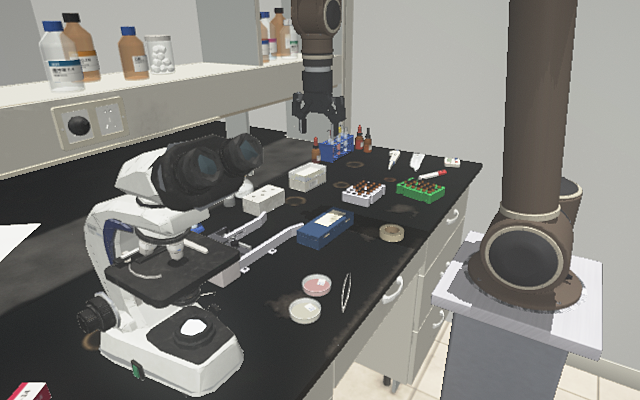

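View pics/wrist0.png

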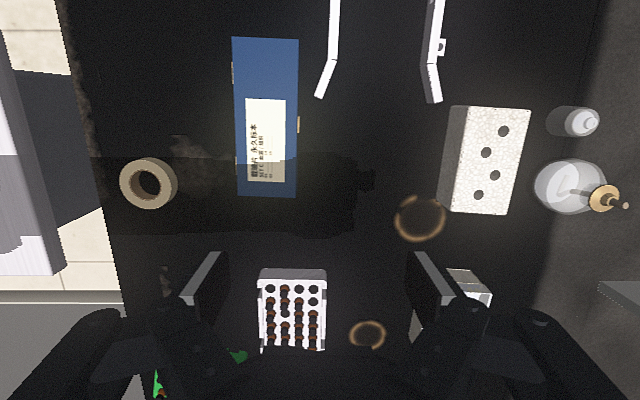

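The scene shows, from the robot's right to its left, the tray at (370,202), the green decoy at (435,197), two white boxes at (300,185) and (250,215), the slide box at (330,250) and the dock rails at (265,275). In the wrist view (right = +x, up = +y) the tray is at (292,310), the slide box at (265,117), the foam block at (485,160), the rails at (330,50)/(433,50), and the tip box is partly hidden at (470,285).

```bash
python3 - <<'E'
from h import *
import pickle
d=pickle.load(open("d0.pkl","rb"))
im,c=d["wrist"]; hsv=cv2.cvtColor(im,cv2.COLOR_RGB2HSV)
def show(n,m,zs,roi):
    k=np.zeros(m.shape,np.uint8); x0,y0,x1,y1=roi; k[y0:y1,x0:x1]=m[y0:y1,x0:x1]*255
    k=cv2.morphologyEx(k,cv2.MORPH_CLOSE,np.ones((5,5)))
    cs=cv2.findContours(k,0,2)[0]; q=max(cs,key=cv2.contourArea); b=cv2.boxPoints(cv2.minAreaRect(q)); 
    ap=cv2.approxPolyDP(q,3,True)[:,0]
    print(n,cv2.contourArea(q),"poly",ap.tolist())
    for z in zs: print(" z",z,np.round(ray(c,ap,z)[:,:2]*1000).tolist(), 'box',np.round(ray(c,b,z)[:,:2]*1000).tolist())
H,S,V=hsv[...,0],hsv[...,1],hsv[...,2]
show("slide",(H>95)&(H<130)&(S>100)&(V>50)|((V>120)&(S<80)),[.037],(225,30,305,210))
show("foam",(V>150)&(S<60),[.046],(437,90,535,225))
show("railL",(V>110)&(S<60),[.026],(310,0,345,110))
show("railR",(V>110)&(S<60),[.026],(415,0,450,110))
show("tray",(V>110)&(S<60),[.028],(245,255,340,360))
a=cv2.resize(im[0:225,220:540],None,fx=2.5,fy=2.5,interpolation=2)
cv2.imwrite("pics/w1.png",a[:,:,::-1])
im2=d["scene"][0][150:320,170:470]; cv2.imwrite("pics/s1.png",cv2.resize(im2,None,fx=2.6,fy=2.6,interpolation=2)[:,:,::-1])
E
```

```text
slide 8472.5 poly [[231, 36], [236, 164], [246, 164], [248, 180], [284, 181], [284, 160], [295, 156], [299, 123], [298, 40]]
 z 0.037 [[438.0, 139.0], [433.0, 9.0], [444.0, 9.0], [445.0, -10.0], [486.0, -11.0], [487.0, 13.0], [500.0, 18.0], [505.0, 54.0], [505.0, 135.0]] box [[438.0, 139.0], [505.0, 139.0], [505.0, -13.0], [427.0, -14.0]]
foam 6258.0 poly [[470, 106], [450, 209], [505, 214], [530, 111]]
 z 0.046 [[683.0, 72.0], [677.0, -42.0], [742.0, -48.0], [746.0, 67.0]] box [[677.0, -44.0], [681.0, 78.0], [747.0, 67.0], [750.0, -58.0]]
railL 896.5 poly [[340, 0], [330, 0], [328, 56], [314, 93], [319, 98], [337, 58]]
 z 0.026 [[547.0, 173.0], [537.0, 173.0], [536.0, 122.0], [521.0, 85.0], [527.0, 80.0], [545.0, 120.0]] box [[520.0, 81.0], [538.0, 174.0], [554.0, 172.0], [538.0, 78.0]]
railR 1054.5 poly [[430, 0], [434, 11], [427, 70], [433, 101], [438, 102], [442, 97], [436, 57], [444, 52], [445, 39], [440, 37], [445, 0]]
 z 0.026 [[637.0, 173.0], [643.0, 163.0], [641.0, 108.0], [651.0, 76.0], [657.0, 75.0], [661.0, 81.0], [650.0, 121.0], [657.0, 125.0], [657.0, 138.0], [651.0, 14
[... 185 characters left out ...]
340], [268, 296], [275, 299], [274, 344], [280, 345], [280, 323], [287, 321], [288, 344], [294, 345], [294, 299], [301, 297], [302, 346], [308, 346], [308, 312], [315, 310], [316, 350], [324, 349], [324, 271]]
 z 0.028 [[456.0, -130.0], [446.0, -148.0], [445.0, -158.0], [450.0, -160.0], [444.0, -177.0], [443.0, -268.0], [454.0, -245.0], [459.0, -172.0], [468.0, -177.0], [463.0, -252.0], [472.0, -253.0], [473.0, -216.0], [483.0, -212.0], [483.0, -252.0], [492.0, -253.0], [493.0, -177.0], [503.0, -174.0], [503.0, -255.0], [512.0, -255.0], [512.0, -198.0], [522.0, -194.0], [523.0, -262.0], [534.0, -260.0], [533.0, -134.0]] box [[447.0, -130.0], [536.0, -130.0], [537.0, -267.0], [438.0, -268.0]]
```

View pics/s1.png

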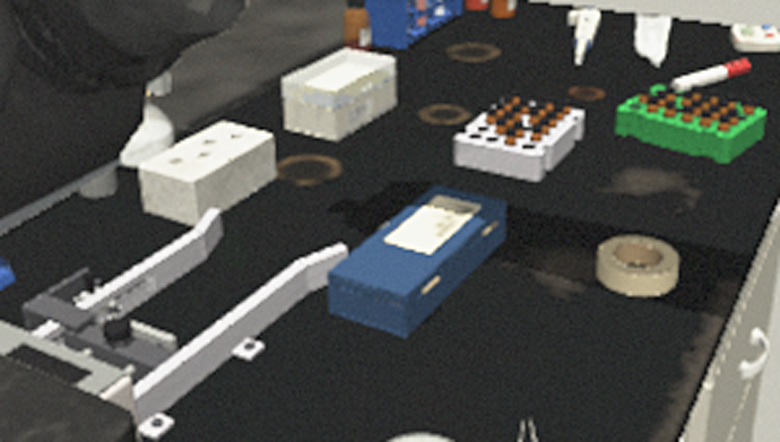

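The crop confirms it: tip box (clear lid) at (340,90), foam block at (210,170), slide box at (415,265), and a free straight lane between them to the dock mouth. I'll take close looks over the dock and then over the tray.

Emit:
move_arm:
  rows: "0 0 0 0.04 0.01 0 1; 0 0 0 0.08 0.02 0 1; 0 0 0 0.12 0.03 0 1; 0 0 0 0.16 0.04 0 1; 0 0 0 0.19 0.06 0 1; 0 0 0 0.2 0.06 0 1; 0 0 0 0.2 0.06 0 1; 0 0 0 0.2 0.06 0 1"

```text
t: 0.82
tcp_pos: [0.5848, 0.2002, 0.404]
tool_rot: [[-0.001, 1.0, -0.001], [1.0, 0.001, -0.001], [-0.001, -0.001, -1.0]]
wrist_force: [0.1, -0.3, -0.6]
gripper_width: 0.0854
grip_force: 0.0
```

```bash
python3 - <<'E'
from h import *
import pickle
s=vision.snapshot("wrist"); pickle.dump((s["image"],cam(s)),open("d1.pkl","wb")); cv2.imwrite("pics/w2.png",s["image"][:,:,::-1])
E
```

Emit:
move_arm:
  rows: "0 0 0 -0.04 -0.01 0 1; 0 0 0 -0.08 -0.02 0 1; 0 0 0 -0.12 -0.03 0 1; 0 0 0 -0.16 -0.03 0 1; 0 0 0 -0.2 -0.03 0 1; 0 0 0 -0.24 -0.03 0 1; 0 0 0 -0.28 -0.03 0 1; 0 0 0 -0.3 -0.03 0 1"

```text
t: 1.53
tcp_pos: [0.5531, -0.105, 0.4054]
tool_rot: [[0.005, 1.0, 0.001], [1.0, -0.005, -0.002], [-0.002, 0.001, -1.0]]
wrist_force: [0.5, 1.5, 0.3]
gripper_width: 0.0854
grip_force: 0.0
```

Emit:
move_arm:
  rows: "0 0 0 -0.03 0 0 1; 0 0 0 -0.03 0 0 1; 0 0 0 -0.03 0 0 1"

```text
t: 1.78
tcp_pos: [0.5536, -0.1325, 0.4051]
tool_rot: [[0.005, 1.0, 0.0], [1.0, -0.005, -0.0], [-0.0, 0.0, -1.0]]
wrist_force: [-0.4, 0.5, 0.9]
gripper_width: 0.0854
grip_force: 0.0
```

```bash
python3 - <<'E'
from h import *
import pickle
print(sensors.observe()["tcp_pos"],sensors.observe()["dq"])
s=vision.snapshot("wrist"); pickle.dump((s["image"],cam(s)),open("d2.pkl","wb")); cv2.imwrite("pics/w3.png",s["image"][:,:,::-1])
E
```

```text
[ 0.5535704  -0.13253503  0.40513658] [ 0.04581369 -0.00254294 -0.00161924  0.0005894   0.00863531  0.00977131]
```

View pics/w2.png

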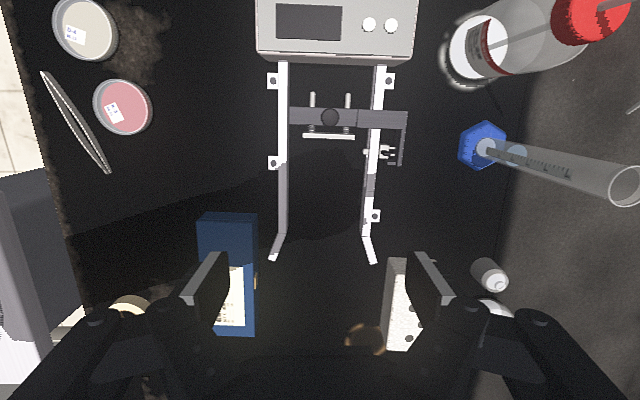

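View pics/w3.png

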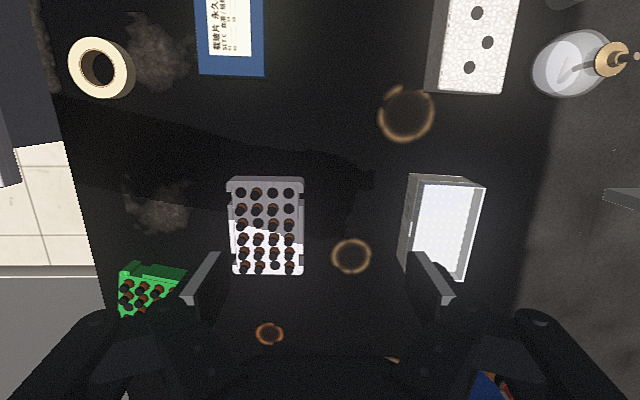

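w2 shows the dock: left rail inner edge (288,65)-(287,232), right rail (375,65)-(362,232), buffer plate at (328,136), catch at (388,152). w3 shows the tray top from (229,190) to (303,275), the tip box at (410..485,175..280), the slide box's end at (200..265,75), and green decoy at (150,290).

```bash
python3 - <<'E'
from h import *
import pickle
for nm,rows in (("d1",[75,95,110,180,190,200,210,220,228,236,245,255]),("d2",[178,182,186,190,195,200,205,215,230,240,250,260,265,270,274,278])):
    im,c=pickle.load(open(nm+".pkl","rb")); g=cv2.cvtColor(im,cv2.COLOR_RGB2GRAY).astype(int)
    if nm=="d1":
        for r in rows:
            def runs(a,b,th=105):
                m=np.r_[0,(g[r,a:b]>th),0]; e=np.flatnonzero(np.diff(m)); 
                return [(a+e[i],a+e[i+1]-1) for i in range(0,len(e),2) if e[i+1]-e[i]>3]
            out=[]
            for a,b in((260,300),(350,400)):
                for (u,v) in runs(a,b): out.append((u,v,np.round(ray(c,[[u,r],[v+.5,r]],.026)[:,:2]*1000).tolist()))
            print(r,out)
        print("buffer",np.round(ray(c,[[303,136],[355,136]],.022)*1000), "tips", np.round(ray(c,[[269,261],[277,262],[370,263],[378,262]],.026)*1000))
        print("slide c", np.round(ray(c,[[198,214],[258,213]],.037)*1000))
    else:
        m=((g>85)).astype(np.uint8); 
        for r in rows:
            x=np.flatnonzero(g[r,215:320]>80)+215
            if len(x): print(r,x[0],x[-1],np.round(ray(c,[[x[0],r],[x[-1]+.5,r]],.028)[:,:2]*1000).tolist())
        for col in (245,258,275,290,300):
            x=np.flatnonzero(g[165:290,col]>80)+165; print("col",col,x[0],x[-1],np.round(ray(c,[col,x[0]],0)[:,:2]*1000),np.round(ray(c,[col,x[-1]+.5],.028)[:,:2]*1000))
        P=[[409,174],[418,183],[485,187],[465,281],[407,260]]
        print("tip top",np.round(ray(c,P,.058)*1000)); print("tip bot",np.round(ray(c,P,0)*1000))
        print("foam",np.round(ray(c,[[440,94],[500,93]],.046)*1000),np.round(ray(c,[[425,92]],.0)*1000),"slide",np.round(ray(c,[[199,73],[264,77]],.037)*1000))
        print("green",np.round(ray(c,[[187,272],[187,280],[118,264]],.028)*1000))
    x0,y0,x1,y1=(250,55,420,275) if nm=="d1" else (215,165,500,300)
E
```

```text
75 [(np.int64(267), np.int64(287), [[531.0, 302.0], [553.0, 302.0]]), (np.int64(373), np.int64(394), [[644.0, 302.0], [667.0, 302.0]])]
95 [(np.int64(278), np.int64(287), [[542.0, 282.0], [552.0, 282.0]]), (np.int64(372), np.int64(383), [[644.0, 282.0], [657.0, 282.0]])]
110 [(np.int64(278), np.int64(287), [[541.0, 266.0], [552.0, 266.0]]), (np.int64(290), np.int64(299), [[554.0, 266.0], [565.0, 266.0]]), (np.int64(350), np.int64(357), [[621.0, 266.0], [629.0, 266.0]]), (np.int64(359), np.int64(381), [[631.0, 266.0], [656.0, 266.0]])]
180 [(np.int64(278), np.int64(286), [[538.0, 186.0], [548.0, 186.0]]), (np.int64(367), np.int64(374), [[644.0, 186.0], [652.0, 186.0]])]
190 [(np.int64(278), np.int64(286), [[537.0, 174.0], [548.0, 174.0]]), (np.int64(366), np.int64(373), [[643.0, 174.0], [652.0, 174.0]])]
200 [(np.int64(278), np.int64(286), [[537.0, 161.0], [547.0, 161.0]]), (np.int64(365), np.int64(373), [[642.0, 161.0], [653.0, 161.0]])]
210 [(np.int64(278), np.int64(286), [[536.0, 148.0], [547.0, 148.0]]), (np.int64(364), np.int64(380), [[642.0, 148.0], [662.0, 148.0]])]
220 [(np.in
[... 1483 characters left out ...]
0, -264.0]]
274 261 301 [[480.0, -270.0], [533.0, -270.0]]
col 245 176 273 [[ 462. -145.]] [[ 459. -269.]]
col 258 176 250 [[ 479. -145.]] [[ 478. -236.]]
col 275 176 274 [[ 500. -146.]] [[ 498. -271.]]
col 290 176 264 [[ 519. -146.]] [[ 519. -256.]]
col 300 177 274 [[ 532. -147.]] [[ 531. -271.]]
tip top [[ 653. -130.   58.]
 [ 663. -140.   58.]
 [ 736. -145.   58.]
 [ 732. -262.   58.]
 [ 659. -233.   58.]]
tip bot [[ 671. -144.    0.]
 [ 683. -155.    0.]
 [ 770. -161.    0.]
 [ 764. -300.    0.]
 [ 679. -266.    0.]]
foam [[681. -48.  46.]
 [742. -48.  46.]] [[681. -45.   0.]] slide [[432. -27.  37.]
 [499. -31.  37.]]
green [[ 384. -267.   28.]
 [ 382. -279.   28.]
 [ 296. -255.   28.]]
```

Emit:
move_arm:
  rows: "-0 0 -0.125 -0.012 -0.02 0.01 0.35; 0 0 -0.25 -0.025 -0.04 0.02 0.35; 0 0 -0.375 -0.04 -0.06 0.03 0.35; 0 0 -0.5 -0.05 -0.08 0.04 0.35; 0 0 -0.625 -0.06 -0.1 0.05 0.35; 0 0 -0.75 -0.07 -0.12 0.06 0.35; 0 0 -0.875 -0.077 -0.138 0.07 0.35; 0 0 -1 -0.077 -0.138 0.08 0.35"

```text
t: 2.5
tcp_pos: [0.414, -0.2067, 0.3247]
tool_rot: [[-0.844, 0.536, -0.001], [0.536, 0.844, -0.0], [0.0, -0.001, -1.0]]
wrist_force: [0.3, 0.4, 0.4]
gripper_width: 0.0297
grip_force: 0.0
```

Emit:
move_arm:
  rows: "0 0 -0.12 0 0 0.01 0.35; 0 0 -0.24 0 0 0.03 0.35; 0 0 -0.36 0 0 0.05 0.35; 0 0 -0.48 0 0 0.06 0.35; 0 0 -0.538 0 0 0.07 0.35; 0 0 -0.538 0 0 0.07 0.35; 0 0 -0.538 0 0 0.07 0.35; 0 0 -0.538 0 0 0.07 0.35"

```text
t: 3.17
tcp_pos: [0.4171, -0.2066, 0.2555]
tool_rot: [[-0.999, 0.034, 0.001], [0.034, 0.999, -0.0], [-0.001, -0.0, -1.0]]
wrist_force: [-0.7, 0.6, 0.4]
gripper_width: 0.0295
grip_force: 0.0
```

```bash
python3 - <<'E'
from h import *
s=vision.snapshot("wrist"); cv2.imwrite("pics/w4.png",s["image"][:,:,::-1])
E
```

```text
(no output)
```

View pics/w4.png

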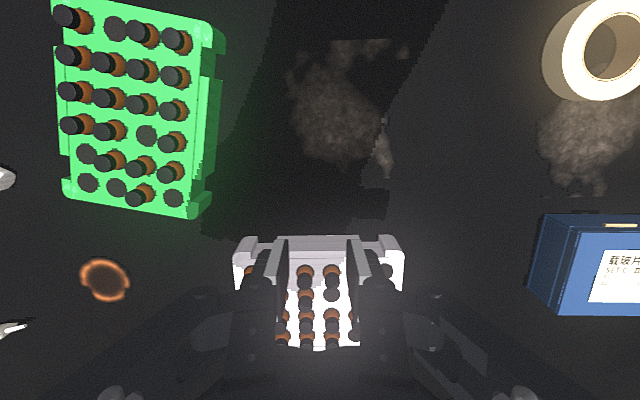

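The tray is centred ahead of the fingers (ends at columns 233 and 402), and nothing lies below them. Descending, then a gentle push toward +x (tool -x).

Emit:
move_arm:
  rows: "0 0 0 0 0 0.03 0.35; 0 0 0 0 0 0.055 0.35; 0 0 0 0 0 0.07 0.35; 0 0 0 0 0 0.074 0.35; 0 0 0 0 0 0.074 0.35; 0 0 0 -0.005 0 0.074 0.35; 0 0 0 -0.01 0 0.074 0.35; 0 0 0 -0.012 0 0.074 0.35"

```text
t: 3.88
tcp_pos: [0.4306, -0.2079, 0.1822]
tool_rot: [[-0.999, 0.033, 0.003], [0.033, 0.999, -0.001], [-0.003, -0.001, -1.0]]
wrist_force: [0.4, -0.1, 0.6]
gripper_width: 0.0297
grip_force: 0.0
```

Emit:
move_arm:
  rows: "0 0 0 -0.002 0 0 0.35; 0 0 0 -0.004 0 0 0.35; 0 0 0 -0.006 0 0 0.35; 0 0 0 -0.008 0 0 0.35; 0 0 0 -0.01 0 0 0.35; 0 0 0 -0.012 0 0 0.35; 0 0 0 -0.014 0 0 0.35; 0 0 0 -0.016 0 0 0.35"

```text
t: 4.55
tcp_pos: [0.4451, -0.2079, 0.1807]
tool_rot: [[-0.999, 0.033, -0.0], [0.033, 0.999, 0.0], [0.0, 0.0, -1.0]]
wrist_force: [-2.2, 1.2, 1.7]
gripper_width: 0.0299
grip_force: 1.0
```

Emit:
move_arm:
  rows: "0 0 0 -0.004 0 0 0.35; 0 0 0 -0.008 0 0 0.35; 0 0 0 -0.013 0 0 0.35; 0 0 0 -0.018 0 0 0.35; 0 0 0 -0.023 0 0 0.35; 0 0 0 -0.028 0 0 0.35; 0 0 0 -0.033 0 0 0.35; 0 0 0 -0.038 0 0 0.35"

```text
t: 5.22
tcp_pos: [0.4835, -0.2092, 0.1806]
tool_rot: [[-0.999, 0.033, -0.0], [0.033, 0.999, 0.0], [0.0, 0.0, -1.0]]
wrist_force: [-1.0, -0.5, -1.0]
gripper_width: 0.03
grip_force: 0.6
```

Emit:
move_arm:
  rows: "0 0 0 -0.005 0 0 0.35; 0 0 0 -0.01 0 0 0.35; 0 0 0 -0.015 0 0 0.35; 0 0 0 -0.02 0 0 0.35; 0 0 0 -0.025 0 0 0.35; 0 0 0 -0.03 0 0 0.35; 0 0 0 -0.034 0 0 0.35; 0 0 0 -0.037 0 0 0.35"

```text
t: 5.88
tcp_pos: [0.5205, -0.2104, 0.1807]
tool_rot: [[-0.999, 0.033, 0.0], [0.033, 0.999, -0.0], [-0.0, -0.0, -1.0]]
wrist_force: [-2.3, 0.2, -0.3]
gripper_width: 0.0299
grip_force: 0.7
```

Emit:
move_arm:
  rows: "0 0 0 -0.002 0 0 0.35; 0 0 0 -0.003 0 0 0.35; 0 0 0 -0.003 0 0 0.35"

```text
t: 6.13
tcp_pos: [0.5232, -0.2105, 0.1808]
tool_rot: [[-0.999, 0.033, 0.0], [0.033, 0.999, -0.0], [-0.0, 0.0, -1.0]]
wrist_force: [0.9, 0.5, -0.5]
gripper_width: 0.03
grip_force: 0.0
```

Emit:
move_arm:
  rows: "0 0 0 0.01 0 0 0.35; 0 0 0 0.025 0 0 0.35; 0 0 0 0.03 0 -0.02 0.35; 0 0 0 0.03 0 -0.06 0.35; 0 0 0 0.03 0 -0.1 0.5; 0 0 0 0.03 0 -0.14 0.7; 0 0 0 0.03 0 -0.18 1; 0 0 0 0.03 0 -0.22 1"

```text
t: 6.8
tcp_pos: [0.4917, -0.2093, 0.403]
tool_rot: [[-0.999, 0.033, 0.001], [0.033, 0.999, -0.0], [-0.001, -0.0, -1.0]]
wrist_force: [1.5, -0.7, 0.3]
gripper_width: 0.0765
grip_force: 0.0
```

Emit:
move_arm:
  rows: "0 0 0.125 -0.01 0.01 0 1; 0 0 0.25 -0.02 0.02 0 1; 0 0 0.375 -0.03 0.03 0 1; 0 0 0.5 -0.04 0.04 0 1; 0 0 0.625 -0.05 0.05 0 1; 0 0 0.75 -0.06 0.053 0 1; 0 0 0.875 -0.07 0.053 0 1; 0 0 1 -0.083 0.053 0 1"

```text
t: 7.47
tcp_pos: [0.5771, -0.1589, 0.4011]
tool_rot: [[-0.507, 0.862, 0.0], [0.862, 0.507, -0.0], [-0.0, 0.0, -1.0]]
wrist_force: [-0.2, 0.3, -1.1]
gripper_width: 0.0851
grip_force: 0.0
```

Emit:
move_arm:
  rows: "0 0 0.12 0 0 0 1; 0 0 0.24 0 0 0 1; 0 0 0.36 0 0 0 1; 0 0 0.48 0 0 0 1; 0 0 0.571 0 0 0 1; 0 0 0.571 0 0 0 1; 0 0 0.571 0 0 0 1; 0 0 0.571 0 0 0 1"

```text
t: 8.13
tcp_pos: [0.5773, -0.1593, 0.4008]
tool_rot: [[0.031, 1.0, 0.0], [1.0, -0.031, 0.0], [0.0, 0.0, -1.0]]
wrist_force: [0.3, 0.0, -0.1]
gripper_width: 0.0857
grip_force: 0.0
```

```bash
python3 - <<'E'
from h import *
import pickle
s=vision.snapshot("wrist"); im,c=s["image"],cam(s); pickle.dump((im,c),open("d3.pkl","wb")); cv2.imwrite("pics/w5.png",im[:,:,::-1])
print(proj(c,[[.58,-.21,.028]]))
E
```

```text
[[320.55541293 211.56550754]]
```

View pics/w5.png

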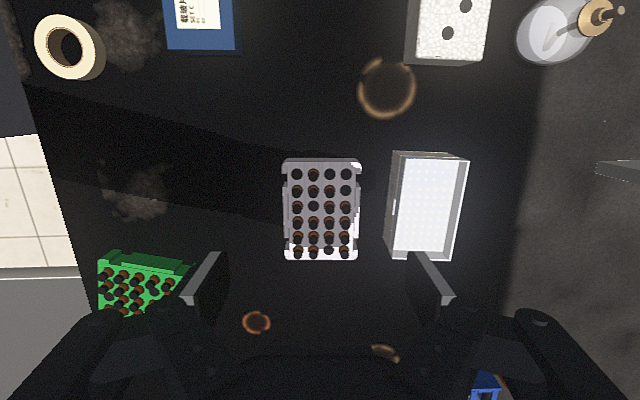

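w5 shows the tray now at (283..360, 160..260), with the tip box's left side at columns 385–392 — a clear gap. Measuring tray pose.

```bash
python3 - <<'E'
from h import *
import pickle
im,c=pickle.load(open("d3.pkl","rb")); g=cv2.cvtColor(im,cv2.COLOR_RGB2GRAY).astype(int)
L=[];Rr=[]
for r in range(158,264,4):
    x=np.flatnonzero(g[r,270:372]>80)+270
    if len(x)<2: continue
    a=ray(c,[[x[0],r],[x[-1]+1,r]],.028)[:,:2]*1000; L.append(a[0]);Rr.append(a[1]); print(r,x[0],x[-1],np.round(a,1).tolist())
for col in range(288,358,8):
    x=np.flatnonzero(g[145:275,col]>80)+145; print(col,x[0],x[-1],np.round(ray(c,[col,x[0]],0)[0,:2]*1000,1),np.round(ray(c,[col,x[-1]+1],.028)[0,:2]*1000,1))
print("tip bottom",np.round(ray(c,[[391,152],[385,258]],0)*1000),"top",np.round(ray(c,[[391,152],[400,160],[392,259]],.058)*1000))
E
```

```text
158 287 354 [[543.5, -143.7], [621.1, -146.2]]
162 284 358 [[539.8, -148.2], [625.7, -150.9]]
166 282 361 [[537.2, -152.8], [629.2, -155.7]]
170 282 361 [[536.9, -157.5], [629.3, -160.4]]
174 287 355 [[542.4, -162.4], [622.4, -164.9]]
178 287 355 [[542.1, -167.2], [622.4, -169.7]]
182 285 357 [[539.5, -171.9], [624.8, -174.6]]
186 284 359 [[538.0, -176.7], [627.2, -179.5]]
190 282 360 [[535.3, -181.5], [628.4, -184.4]]
194 282 360 [[535.0, -186.4], [628.5, -189.4]]
198 283 359 [[535.9, -191.4], [627.3, -194.3]]
202 283 359 [[535.5, -196.4], [627.4, -199.3]]
206 283 359 [[535.2, -201.5], [627.5, -204.4]]
210 283 359 [[534.9, -206.6], [627.5, -209.5]]
214 283 359 [[534.5, -211.7], [627.6, -214.6]]
218 283 358 [[534.2, -216.9], [626.4, -219.8]]
222 283 358 [[533.9, -222.1], [626.5, -225.0]]
226 284 358 [[534.7, -227.4], [626.5, -230.3]]
230 284 358 [[534.4, -232.7], [626.6, -235.6]]
234 284 358 [[534.1, -238.1], [626.6, -241.0]]
238 289 357 [[539.9, -243.7], [625.4, -246.4]]
242 287 355 [[537.1, -249.1], [623.0, -251.8]]
246 286 356 [[535.5, -254.5], [624.3, -257.3]]
250 284 357 [[532.6, -260.0], [625.6, -262.9]]
254 284 357 [[532.3, -265.6], [625.7, -268.5]]
258 285 356 [[533.2, -271.3], [624.4, -274.1]]
288 158 259 [ 541.8 -148.7] [ 536.8 -274.2]
296 158 259 [ 551.7 -149. ] [ 547.  -274.6]
304 158 259 [ 561.6 -149.3] [ 557.1 -274.9]
312 158 259 [ 571.4 -149.7] [ 567.3 -275.2]
320 158 259 [ 581.3 -150. ] [ 577.5 -275.5]
328 158 259 [ 591.2 -150.3] [ 587.6 -275.8]
336 158 259 [ 601.  -150.6] [ 597.8 -276.2]
344 158 259 [ 610.9 -150.9] [ 608.  -276.5]
352 158 259 [ 620.8 -151.2] [ 618.1 -276.8]
tip bottom [[ 669. -145.    0.]
 [ 666. -291.    0.]] top [[ 655. -136.   58.]
 [ 664. -144.   58.]
 [ 661. -260.   58.]]
```

Emit:
move_arm:
  rows: "0 0 0.006 -0.03 0.001 0 0.5; 0 0 0.006 -0.07 0.002 0 0.5; 0 0 0.006 -0.11 0.004 0.02 0.5; 0 0 0.006 -0.135 0.005 0.05 0.5; 0 0 0.006 -0.143 0.005 0.09 0.5; 0 0 0.006 -0.143 0.005 0.13 0.5; 0 0 0.006 -0.143 0.005 0.16 0.5; 0 0 0.006 -0.143 0.005 0.19 0.5"

```text
t: 8.85
tcp_pos: [0.5771, -0.3026, 0.2084]
tool_rot: [[0.038, 0.999, -0.001], [0.999, -0.038, 0.001], [0.001, -0.001, -1.0]]
wrist_force: [0.4, -0.1, 0.5]
gripper_width: 0.0426
grip_force: 0.0
```

Emit:
move_arm:
  rows: "0 0 0 0 0 0.02 0.5; 0 0 0 0 0 0.029 0.5; 0 0 0 0 0 0.029 0.5; 0 0 0 0 0 0.029 0.5; 0 0 0 0.005 0 0.029 0.5; 0 0 0 0.01 0 0.029 0.5; 0 0 0 0.012 0 0.029 0.5; 0 0 0 0.014 0 0.029 0.5"

```text
t: 9.52
tcp_pos: [0.5789, -0.2879, 0.183]
tool_rot: [[0.038, 0.999, 0.002], [0.999, -0.038, -0.001], [-0.001, 0.002, -1.0]]
wrist_force: [-1.3, -0.7, -0.3]
gripper_width: 0.0426
grip_force: 0.0
```

Emit:
move_arm:
  rows: "0 0 0 0.002 0 0 0.5; 0 0 0 0.004 0 0 0.5; 0 0 0 0.006 0 0 0.5; 0 0 0 0.008 0 0 0.5; 0 0 0 0.011 0 0 0.5; 0 0 0 0.014 0 0 0.5; 0 0 0 0.017 0 0 0.5; 0 0 0 0.02 0 0 0.5"

```text
t: 10.18
tcp_pos: [0.5793, -0.2681, 0.1817]
tool_rot: [[0.039, 0.999, 0.0], [0.999, -0.039, -0.0], [-0.0, 0.0, -1.0]]
wrist_force: [-0.1, -2.5, 1.4]
gripper_width: 0.0429
grip_force: 1.0
```

Emit:
move_arm:
  rows: "0 0 0 0.004 0 0 0.5; 0 0 0 0.009 0 0 0.5; 0 0 0 0.015 0 0 0.5; 0 0 0 0.021 0 0 0.5; 0 0 0 0.027 0 0 0.5; 0 0 0 0.033 0 0 0.5; 0 0 0 0.039 0 0 0.5; 0 0 0 0.045 0 0 0.5"

```text
t: 10.85
tcp_pos: [0.581, -0.2227, 0.1817]
tool_rot: [[0.039, 0.999, -0.0], [0.999, -0.039, 0.0], [0.0, -0.0, -1.0]]
wrist_force: [-0.1, -2.2, 1.2]
gripper_width: 0.0429
grip_force: 1.0
```

Emit:
move_arm:
  rows: "0 0 0 0.006 0 0 0.5; 0 0 0 0.012 0 0 0.5; 0 0 0 0.018 0 0 0.5; 0 0 0 0.024 0 0 0.5; 0 0 0 0.03 0 0 0.5; 0 0 0 0.036 0 0 0.5; 0 0 0 0.042 0 0 0.5; 0 0 0 0.048 0 0 0.5"

```text
t: 11.52
tcp_pos: [0.5828, -0.1748, 0.1817]
tool_rot: [[0.039, 0.999, -0.0], [0.999, -0.039, 0.0], [0.0, -0.0, -1.0]]
wrist_force: [0.1, -1.7, 0.6]
gripper_width: 0.0428
grip_force: 1.0
```

Emit:
move_arm:
  rows: "0 0 0 0.006 0 0 0.5; 0 0 0 0.012 0 0 0.5; 0 0 0 0.018 0 0 0.5; 0 0 0 0.024 0 0 0.5; 0 0 0 0.03 0 0 0.5; 0 0 0 0.036 0 0 0.5; 0 0 0 0.042 0 0 0.5; 0 0 0 0.048 0 0 0.5"

```text
t: 12.18
tcp_pos: [0.5847, -0.1268, 0.1817]
tool_rot: [[0.039, 0.999, -0.0], [0.999, -0.039, 0.0], [0.0, -0.0, -1.0]]
wrist_force: [-0.2, -3.6, 0.8]
gripper_width: 0.0427
grip_force: 0.9
```

Emit:
move_arm:
  rows: "0 0 0 0.006 0 0 0.5; 0 0 0 0.012 0 0 0.5; 0 0 0 0.018 0 0 0.5; 0 0 0 0.024 0 0 0.5; 0 0 0 0.03 0 0 0.5; 0 0 0 0.036 0 0 0.5; 0 0 0 0.04 0 0 0.5; 0 0 0 0.042 0 0 0.5"

```text
t: 12.85
tcp_pos: [0.5864, -0.0848, 0.1817]
tool_rot: [[0.038, 0.999, -0.0], [0.999, -0.038, 0.0], [0.0, -0.0, -1.0]]
wrist_force: [-0.0, -2.7, 1.2]
gripper_width: 0.043
grip_force: 0.9
```

```bash
python3 - <<'E'
from h import *
import pickle
s=vision.snapshot("wrist"); im,c=s["image"],cam(s); pickle.dump((im,c),open("d4.pkl","wb")); cv2.imwrite("pics/w6.png",im[:,:,::-1]); print(c[2])
E
```

```text
[ 0.58928314 -0.00848359  0.15124318]
```

View pics/w6.png

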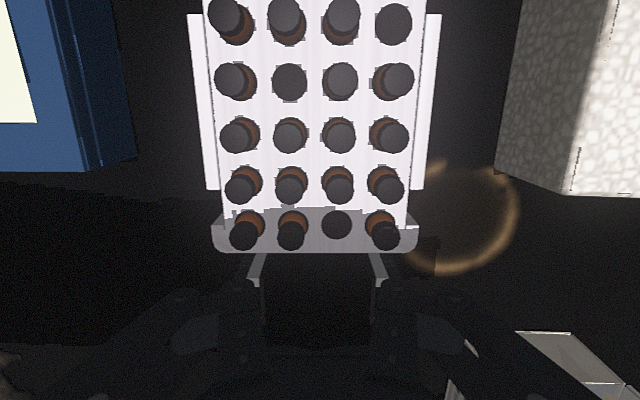

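The tray is squarely in front of the fingers; its sides run (189,15)-(206,188) and (441,15)-(424,188), and the slide box and foam are well clear on either side.

```bash
python3 - <<'E'
from h import *
import pickle
im,c=pickle.load(open("d4.pkl","rb")); g=cv2.cvtColor(im,cv2.COLOR_RGB2GRAY).astype(int)
A=[]
for r in range(25,186,10):
    l=180+np.flatnonzero(g[r,180:230]>150)[0]; q=400+np.flatnonzero(g[r,400:450]>150)[-1]+1
    a=ray(c,[[l,r],[q,r]],.028)[:,:2]*1000; A.append(np.r_[a[0],a[1]])
A=np.array(A); print(np.round(A[[0,5,10,-1]],1))
print("slopes",np.polyfit(A[:,1],A[:,0],1),np.polyfit(A[:,3],A[:,2],1))
m=(A[:,0:2]+A[:,2:4])/2; p=np.polyfit(m[:,1],m[:,0],1); print(p,np.polyval(p,[-40,-11]), "dock axis there", 593.4+.038*(-11-121))
E
```

```text
[[543.5  19.7 635.2  16.2]
 [543.    2.9 634.7  -0.7]
 [542.  -15.6 633.8 -19.1]
 [541.1 -40.3 633.1 -43.8]]
slopes [3.78971221e-02 5.42770092e+02] [3.66737232e-02 6.34576190e+02]
[3.72860229e-02 5.88674224e+02] [587.18278289 588.26407755] dock axis there 588.384
```

Emit:
move_arm:
  rows: "0 0 0 0.006 0 0 0.5; 0 0 0 0.013 0 0 0.5; 0 0 0 0.021 0 0 0.5; 0 0 0 0.029 0 0 0.5; 0 0 0 0.037 0 0 0.5; 0 0 0 0.045 0 0 0.5; 0 0 0 0.052 0 0 0.5; 0 0 0 0.056 0 0 0.5"

```text
t: 13.57
tcp_pos: [0.5885, -0.0283, 0.1816]
tool_rot: [[0.038, 0.999, -0.0], [0.999, -0.038, 0.0], [0.0, -0.0, -1.0]]
wrist_force: [0.1, -0.6, -0.9]
gripper_width: 0.0426
grip_force: 0.7
```

Emit:
move_arm:
  rows: "0 0 0 0.002 0 0 0.5; 0 0 0 0.005 0 0 0.5; 0 0 0 0.008 0 0 0.5; 0 0 0 0.011 0 0 0.5; 0 0 0 0.014 0 0 0.5; 0 0 0 0.017 0 0 0.5; 0 0 0 0.02 0 0 0.5; 0 0 0 0.022 0 0 0.5"

```text
t: 14.23
tcp_pos: [0.5894, -0.0072, 0.1816]
tool_rot: [[0.039, 0.999, -0.0], [0.999, -0.039, 0.0], [0.0, -0.0, -1.0]]
wrist_force: [-0.0, -0.5, -1.2]
gripper_width: 0.0425
grip_force: 0.5
```

Emit:
move_arm:
  rows: "0 0 0 0.003 0 0 0.5; 0 0 0 0.006 0 0 0.5; 0 0 0 0.009 0 0 0.5; 0 0 0 0.013 0 0 0.5; 0 0 0 0.017 0 0 0.5; 0 0 0 0.021 0 0 0.5; 0 0 0 0.025 0 0 0.5; 0 0 0 0.028 0 0 0.5"

```text
t: 14.9
tcp_pos: [0.5905, 0.021, 0.1817]
tool_rot: [[0.039, 0.999, 0.0], [0.999, -0.039, 0.0], [0.0, 0.0, -1.0]]
wrist_force: [-0.3, -1.1, -1.1]
gripper_width: 0.0428
grip_force: 0.5
```

Emit:
move_arm:
  rows: "0 0 0 0.003 0 0 0.5; 0 0 0 0.006 0 0 0.5; 0 0 0 0.009 0 0 0.5; 0 0 0 0.012 0 0 0.5; 0 0 0 0.016 0 0 0.5; 0 0 0 0.02 0 0 0.5; 0 0 0 0.024 0 0 0.5; 0 0 0 0.027 0 0 0.5"

```text
t: 15.57
tcp_pos: [0.5916, 0.0479, 0.1817]
tool_rot: [[0.039, 0.999, -0.0], [0.999, -0.039, 0.0], [0.0, -0.0, -1.0]]
wrist_force: [-0.2, -0.9, -0.2]
gripper_width: 0.0425
grip_force: 0.5
```

Emit:
move_arm:
  rows: "0 0 0 0.003 0 0 0.5; 0 0 0 0.006 0 0 0.5; 0 0 0 0.009 0 0 0.5; 0 0 0 0.012 0 0 0.5; 0 0 0 0.015 0 0 0.5; 0 0 0 0.018 0 0 0.5; 0 0 0 0.02 0 0 0.5; 0 0 0 0.022 0 0 0.5"

```text
t: 16.23
tcp_pos: [0.5924, 0.0696, 0.1817]
tool_rot: [[0.039, 0.999, 0.0], [0.999, -0.039, -0.0], [-0.0, 0.0, -1.0]]
wrist_force: [0.1, -1.1, -0.2]
gripper_width: 0.0428
grip_force: 0.6
```

Emit:
move_arm:
  rows: "0 0 0 0.001 0 0 0.5; 0 0 0 0.002 0 0 0.5; 0 0 0 0.003 0 0 0.5; 0 0 0 0.004 0 0 0.5; 0 0 0 0.005 0 0 0.5; 0 0 0 0.006 0 0 0.5; 0 0 0 0.007 0 0 0.5; 0 0 0 0.008 0 0 0.5"

```text
t: 16.9
tcp_pos: [0.5927, 0.0775, 0.1817]
tool_rot: [[0.039, 0.999, -0.0], [0.999, -0.039, -0.0], [-0.0, -0.0, -1.0]]
wrist_force: [0.4, -1.7, -0.3]
gripper_width: 0.0427
grip_force: 0.6
```

Emit:
move_arm:
  rows: "0 0 0 0.001 0 0 0.5; 0 0 0 0.002 0 0 0.5; 0 0 0 0.003 0 0 0.5; 0 0 0 0.004 0 0 0.5; 0 0 0 0.005 0 0 0.5; 0 0 0 0.006 0 0 0.5"

```text
t: 17.4
tcp_pos: [0.5929, 0.083, 0.1817]
tool_rot: [[0.039, 0.999, -0.0], [0.999, -0.039, -0.002], [-0.002, -0.0, -1.0]]
wrist_force: [-1.6, -6.2, 1.4]
gripper_width: 0.043
grip_force: 3.2
```

Emit:
move_arm:
  rows: "0 0 0 0.001 0 0 0.5; 0 0 0 0.002 0 0 0.5; 0 0 0 0.003 0 0 0.5; 0 0 0 0.004 0 0 0.5; 0 0 0 0.004 0 0 0.5"

```text
t: 17.82
tcp_pos: [0.5928, 0.087, 0.1817]
tool_rot: [[0.039, 0.999, -0.001], [0.999, -0.039, -0.001], [-0.001, -0.001, -1.0]]
wrist_force: [-2.0, -4.7, 2.1]
gripper_width: 0.043
grip_force: 2.4
```

Emit:
move_arm:
  rows: "0 0 0 0.001 0 0 0.5; 0 0 0 0.002 0 0 0.5; 0 0 0 0.003 0 0 0.5; 0 0 0 0.004 0 0 0.5; 0 0 0 0.005 0 0 0.5; 0 0 0 0.006 0 0 0.5"

```text
t: 18.32
tcp_pos: [0.5934, 0.0935, 0.1817]
tool_rot: [[0.039, 0.999, 0.0], [0.999, -0.039, -0.0], [-0.0, 0.0, -1.0]]
wrist_force: [-0.7, -3.1, 0.4]
gripper_width: 0.0428
grip_force: 1.9
```

Emit:
move_arm:
  rows: "0 0 0 0.0005 0 0 0.5; 0 0 0 0.001 0 0 0.5; 0 0 0 0.0015 0 0 0.5; 0 0 0 0.002 0 0 0.5; 0 0 0 0.002 0 0 0.5"

```text
t: 18.73
tcp_pos: [0.5934, 0.0955, 0.1817]
tool_rot: [[0.039, 0.999, -0.0], [0.999, -0.039, 0.0], [0.0, -0.0, -1.0]]
wrist_force: [-0.9, -3.8, 1.0]
gripper_width: 0.043
grip_force: 1.6
```

Emit:
move_arm:
  rows: "0 0 0 0.0005 0 0 0.5; 0 0 0 0.001 0 0 0.5; 0 0 0 0.0015 0 0 0.5; 0 0 0 0.002 0 0 0.5; 0 0 0 0.002 0 0 0.5"

```text
t: 19.15
tcp_pos: [0.5935, 0.0975, 0.1817]
tool_rot: [[0.039, 0.999, -0.0], [0.999, -0.039, 0.0], [0.0, -0.0, -1.0]]
wrist_force: [-0.0, -2.8, 0.5]
gripper_width: 0.0424
grip_force: 1.6
```

Emit:
move_arm:
  rows: "0 0 0 0.0005 0 0 0.5; 0 0 0 0.001 0 0 0.5; 0 0 0 0.0015 0 0 0.5; 0 0 0 0.0015 0 0 0.5"

```text
t: 19.48
tcp_pos: [0.5936, 0.0989, 0.1817]
tool_rot: [[0.039, 0.999, -0.0], [0.999, -0.039, -0.0], [-0.0, -0.0, -1.0]]
wrist_force: [0.5, -4.3, 0.6]
gripper_width: 0.0429
grip_force: 2.0
```

Emit:
move_arm:
  rows: "0 0 0 0.0005 0 0 0.5; 0 0 0 0.001 0 0 0.5; 0 0 0 0.001 0 0 0.5"

```text
t: 19.73
tcp_pos: [0.5935, 0.0997, 0.1817]
tool_rot: [[0.039, 0.999, -0.0], [0.999, -0.039, -0.001], [-0.001, -0.0, -1.0]]
wrist_force: [-0.2, -4.8, 0.7]
gripper_width: 0.0426
grip_force: 2.6
```

Emit:
move_arm:
  rows: "0 0 0 0.0005 0 0 0.5; 0 0 0 0.001 0 0 0.5; 0 0 0 0.001 0 0 0.5"

```text
t: 19.98
tcp_pos: [0.5935, 0.1005, 0.1817]
tool_rot: [[0.039, 0.999, -0.0], [0.999, -0.039, -0.001], [-0.001, -0.0, -1.0]]
wrist_force: [-1.4, -6.1, 0.0]
gripper_width: 0.043
grip_force: 3.1
```

Emit:
move_arm:
  rows: "0 0 0 0.0005 0 0 0.5; 0 0 0 0.0005 0 0 0.5"

```text
t: 20.15
tcp_pos: [0.5935, 0.1009, 0.1817]
tool_rot: [[0.039, 0.999, -0.0], [0.999, -0.039, -0.002], [-0.002, -0.0, -1.0]]
wrist_force: [-1.7, -7.5, 1.8]
gripper_width: 0.0425
grip_force: 3.5
```

Emit:
move_arm:
  rows: "0 0 0 0.0005 0 0 0.5; 0 0 0 0.0005 0 0 0.5"

```text
t: 20.32
tcp_pos: [0.5935, 0.1013, 0.1817]
tool_rot: [[0.039, 0.999, -0.0], [0.999, -0.039, -0.002], [-0.002, -0.0, -1.0]]
wrist_force: [-1.0, -8.1, 1.3]
gripper_width: 0.0427
grip_force: 3.9
```

Emit:
move_arm:
  rows: "0 0 0 0.0005 0 0 0.5; 0 0 0 0.0005 0 0 0.5"

```text
t: 20.48
tcp_pos: [0.5935, 0.1016, 0.1817]
tool_rot: [[0.039, 0.999, -0.0], [0.999, -0.039, -0.002], [-0.002, -0.0, -1.0]]
wrist_force: [-1.7, -8.7, 1.9]
gripper_width: 0.0431
grip_force: 4.1
```

Emit:
move_arm:
  rows: "0 0 0 0.0005 0 0 0.5; 0 0 0 0.0005 0 0 0.5"

```text
t: 20.65
tcp_pos: [0.5935, 0.102, 0.1817]
tool_rot: [[0.04, 0.999, -0.001], [0.999, -0.04, -0.003], [-0.003, -0.0, -1.0]]
wrist_force: [-0.8, -8.9, 2.1]
gripper_width: 0.0428
grip_force: 4.3
```

Emit:
move_arm:
  rows: "0 0 0 0.0005 0 0 0.5; 0 0 0 0.0005 0 0 0.5"

```text
t: 20.82
tcp_pos: [0.5935, 0.1025, 0.1817]
tool_rot: [[0.04, 0.999, -0.001], [0.999, -0.04, -0.003], [-0.003, -0.0, -1.0]]
wrist_force: [-1.7, -9.0, 1.3]
gripper_width: 0.0427
grip_force: 4.5
```

Emit:
move_arm:
  rows: "0 0 0 0.0005 0 0 0.5; 0 0 0 0.0005 0 0 0.5"

```text
t: 20.98
tcp_pos: [0.5934, 0.1028, 0.1817]
tool_rot: [[0.04, 0.999, -0.001], [0.999, -0.04, -0.003], [-0.003, -0.001, -1.0]]
wrist_force: [-2.6, -10.5, 2.9]
gripper_width: 0.0425
grip_force: 5.0
```

Emit:
move_arm:
  rows: "0 0 0 0.0005 0 0 0.5; 0 0 0 0.0005 0 0 0.5"

```text
t: 21.15
tcp_pos: [0.5933, 0.1031, 0.1817]
tool_rot: [[0.04, 0.999, -0.001], [0.999, -0.04, -0.004], [-0.004, -0.001, -1.0]]
wrist_force: [-2.1, -11.0, 3.8]
gripper_width: 0.0429
grip_force: 5.5
```

Emit:
move_arm:
  rows: "0 0 0 0.0005 0 0 0.5; 0 0 0 0.0005 0 0 0.5"

```text
t: 21.32
tcp_pos: [0.5932, 0.1035, 0.1817]
tool_rot: [[0.04, 0.999, -0.001], [0.999, -0.04, -0.004], [-0.005, -0.001, -1.0]]
wrist_force: [-4.2, -12.0, 4.1]
gripper_width: 0.0427
grip_force: 5.9
```

```bash
python3 - <<'E'
from h import *
import pickle
for n in ("scene","side"):
    im=vision.snapshot(n)["image"]; cv2.imwrite(f"pics/{n}_l.png",im[:,:,::-1]); 
im=cv2.imread("pics/scene_l.png"); cv2.imwrite("pics/crop_l.png",cv2.resize(im[210:330,150:350],None,fx=4,fy=4,interpolation=2))
E
```

```text
(no output)
```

View pics/crop_l.png

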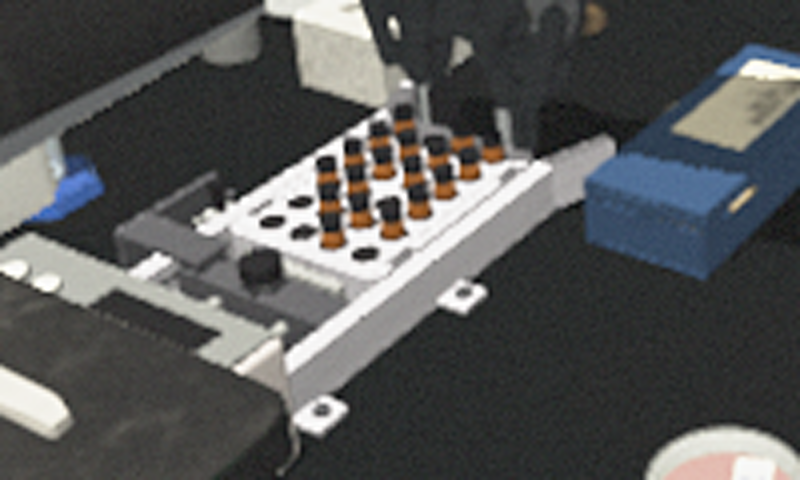

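The crop shows the tray pressed against the buffer plate at (320,270), between the rails, with the roller around (215,215) at the notch. One more small step, then a slow retreat to test the catch.

Emit:
move_arm:
  rows: "0 0 0 0.0004 0 0 0.5; 0 0 0 0.0004 0 0 0.5"

```text
t: 21.58
tcp_pos: [0.5931, 0.1037, 0.1817]
tool_rot: [[0.04, 0.999, -0.002], [0.999, -0.04, -0.005], [-0.005, -0.001, -1.0]]
wrist_force: [-3.7, -13.0, 4.1]
gripper_width: 0.0428
grip_force: 6.3
```

Emit:
move_arm:
  rows: "0 0 0 -0.0005 0 0 0.5; 0 0 0 -0.001 0 0 0.5; 0 0 0 -0.001 0 0 0.5"

```text
t: 21.83
tcp_pos: [0.5931, 0.1033, 0.1816]
tool_rot: [[0.04, 0.999, -0.002], [0.999, -0.04, -0.003], [-0.003, -0.002, -1.0]]
wrist_force: [-3.2, -7.8, 3.1]
gripper_width: 0.0426
grip_force: 4.4
```

Emit:
move_arm:
  rows: "0 0 0 -0.0005 0 0 0.5; 0 0 0 -0.001 0 0 0.5; 0 0 0 -0.001 0 0 0.5"

```text
t: 22.08
tcp_pos: [0.5931, 0.1028, 0.1816]
tool_rot: [[0.039, 0.999, -0.002], [0.999, -0.039, -0.001], [-0.001, -0.002, -1.0]]
wrist_force: [-3.8, -6.3, 3.7]
gripper_width: 0.0426
grip_force: 3.1
```

Emit:
move_arm:
  rows: "0 0 0 -0.0005 0 0 0.5; 0 0 0 -0.001 0 0 0.5; 0 0 0 -0.001 0 0 0.5"

```text
t: 22.33
tcp_pos: [0.5934, 0.1023, 0.1816]
tool_rot: [[0.039, 0.999, -0.001], [0.999, -0.039, 0.0], [0.0, -0.001, -1.0]]
wrist_force: [-1.8, -4.4, 1.5]
gripper_width: 0.0427
grip_force: 1.9
```

Emit:
move_arm:
  rows: "0 0 0 -0.0005 0 0 0.5; 0 0 0 -0.001 0 0 0.5; 0 0 0 -0.001 0 0 0.5"

```text
t: 22.58
tcp_pos: [0.5939, 0.1016, 0.1817]
tool_rot: [[0.039, 0.999, 0.001], [0.999, -0.039, 0.001], [0.001, 0.001, -1.0]]
wrist_force: [-0.2, -0.4, 0.5]
gripper_width: 0.0427
grip_force: 0.3
```

Emit:
move_arm:
  rows: "0 0 0 -0.0005 0 0 0.5; 0 0 0 -0.001 0 0 0.5; 0 0 0 -0.001 0 0 0.5"

```text
t: 22.83
tcp_pos: [0.5939, 0.1004, 0.1819]
tool_rot: [[0.039, 0.999, 0.001], [0.999, -0.039, 0.001], [0.001, 0.001, -1.0]]
wrist_force: [0.2, -0.1, 0.4]
gripper_width: 0.0431
grip_force: 0.0
```

Emit:
move_arm:
  rows: "0 0 0 -0.001 0 0 0.5; 0 0 0 -0.002 0 0 0.5; 0 0 0 -0.002 0 0 0.5"

```text
t: 23.08
tcp_pos: [0.5936, 0.0982, 0.1817]
tool_rot: [[0.039, 0.999, 0.0], [0.999, -0.039, 0.0], [0.0, 0.0, -1.0]]
wrist_force: [-0.2, 0.5, -0.2]
gripper_width: 0.0424
grip_force: 0.0
```

```bash
python3 - <<'E'
from h import *
a=cv2.imread("pics/scene_l.png"); b=vision.snapshot("scene")["image"][:,:,::-1].copy(); cv2.imwrite("pics/scene_m.png",b)
s=np.s_[225:290,195:290]
# tray vs image: phase correlation of vial area
A,B=[np.float32(cv2.cvtColor(x[s],cv2.COLOR_BGR2GRAY)) for x in (a,b)]
print(cv2.phaseCorrelate(A,B,cv2.createHanningWindow(A.shape[::-1],cv2.CV_32F)))
c=cam(vision.snapshot("scene")); print(proj(c,[[.6,.2,.03],[.6,.201,.03]]))
E
```

```text
((0.35479228763935566, -0.19475204529475576), 1.026194733326082)
[[235.90211987 260.31007723]
 [235.5604726  260.56015987]]
```

Force vanished at 0.1016, well before the buffer's free point (~0.098), and the picture shows the tray moved back only ~1 mm: the catch holds. Retreating.

Emit:
move_arm:
  rows: "0 0 0 -0.01 0 0 0.5; 0 0 0 -0.025 0 0 0.5; 0 0 0 -0.04 0 0 0.5; 0 0 0 -0.04 0 -0.03 0.5; 0 0 0 -0.04 0 -0.07 0.5; 0 0 0 -0.04 0 -0.11 0.5; 0 0 0 -0.04 0 -0.15 0.5; 0 0 0 -0.04 0 -0.15 0.5"

```text
t: 23.85
tcp_pos: [0.5932, 0.0567, 0.3407]
tool_rot: [[0.041, 0.999, 0.012], [0.999, -0.041, 0.001], [0.001, 0.012, -1.0]]
wrist_force: [0.6, 0.4, 1.0]
gripper_width: 0.0426
grip_force: 0.0
```

```bash
python3 - <<'E'
from h import *
a=cv2.imread("pics/scene_m.png"); b=vision.snapshot("scene")["image"][:,:,::-1].copy(); cv2.imwrite("pics/scene_n.png",b)
s=np.s_[240:290,195:260]
A,B=[np.float32(cv2.cvtColor(x[s],cv2.COLOR_BGR2GRAY)) for x in (a,b)]
print(cv2.phaseCorrelate(A,B,cv2.createHanningWindow(A.shape[::-1],cv2.CV_32F)))
w=vision.snapshot("wrist")["image"][:,:,::-1]; cv2.imwrite("pics/w_end.png",w)
E
```

```text
((0.009296787364711179, 0.006282474085825385), 0.9840892730818854)
```

View pics/w_end.png

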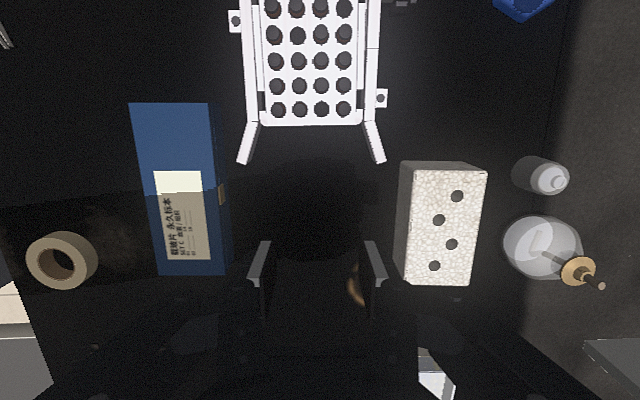

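The tray sits straight in the dock (rear end at row 124 between the rails), has not moved since release, and the gripper is clear of everything.

```bash
python3 -c "
from rig import bot
print(bot.finish_job())"
```

```text
the job is handed in; nothing more can be done
None
```

The job is handed in: the tray is pressed home in the dock and the catch appears to be holding it, judged by feel and the pictures since its position can't be read. The highest push I read was 13 N. The route stayed clear of the three boxes, and the gripper was clear of everything at the end.

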